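# Reset the tripped bench breakers in order

### The job

The three push-to-reset breakers on the bench have tripped and their buttons have popped up. With a fingertip, gently press them back in: first the wide round button, then the square one, and last the small round one, each straight down until it is right home against its stop and stays in. Do not press one before its turn, do not lift, tip or shift the breaker boxes, and leave the other things on the bench where they lie.

Things in the scene. Friction and masses are not known exactly. Their poses are not given: they have to be found in the camera images.
- wide_top (a point): Centre of the upper face of a wide round button, 36 mm across, black, 8 mm thick, on a white stem; the point moves down with it. The head is sprung: it also sinks up to 6 mm on its stem (2 N at first, 14 N at 6 mm) and rises again when let go. Popped out it stands 80 mm (down to 78) above the bench, right home 68 mm, then 8 mm clear of the steel collar below (21 mm across). z is up.
- wide_button (a joint): How far that button's stem is pushed in, m: 0 popped out, 0.012 right home; some start up to 0.002 in. It slides straight down against a steady 3 N and stays where it is left (no spring); at 0.012 it meets a firm stop, where only the sprung head still yields. It counts as home from 0.009.
- wide_breaker: The breaker box under it: loose, grey, 60 (x) x 70 (y) x 48 mm, 0.7 kg, rubber feet, two black cable glands on its +x side; origin at the centre of its underside, z up. The three boxes are alike but for the button and may stand in any of three places.
- square_top (a point): Centre of the upper face of a square button, 24 x 24 mm, black, 8 mm thick, on a white stem; the point moves down with it. The head is sprung: it also sinks up to 6 mm on its stem (2 N at first, 14 N at 6 mm) and rises again when let go. Popped out it stands 80 mm (down to 78) above the bench, right home 68 mm, then 8 mm clear of the steel collar below (21 mm across). z is up.
- square_button (a joint): How far that button's stem is pushed in, m: 0 popped out, 0.012 right home; some start up to 0.002 in. It slides straight down against a steady 3 N and stays where it is left (no spring); at 0.012 it meets a firm stop, where only the sprung head still yields. It counts as home from 0.009.
- square_breaker: The breaker box under it: loose, grey, 60 (x) x 70 (y) x 48 mm, 0.7 kg, rubber feet, two black cable glands on its +x side; origin at the centre of its underside, z up. The three boxes are alike but for the button and may stand in any of three places.
- small_top (a point): Centre of the upper face of a small round button, 16 mm across, black, 8 mm thick, on a white stem; the point moves down with it. The head is sprung: it also sinks up to 6 mm on its stem (2 N at first, 14 N at 6 mm) and rises again when let go. Popped out it stands 80 mm (down to 78) above the bench, right home 68 mm, then 8 mm clear of the steel collar below (21 mm across). z is up.
- small_button (a joint): How far that button's stem is pushed in, m: 0 popped out, 0.012 right home; some start up to 0.002 in. It slides straight down against a steady 3 N and stays where it is left (no spring); at 0.012 it meets a firm stop, where only the sprung head still yields. It counts as home from 0.009.
- small_breaker: The breaker box under it: loose, grey, 60 (x) x 70 (y) x 48 mm, 0.7 kg, rubber feet, two black cable glands on its +x side; origin at the centre of its underside, z up. The three boxes are alike but for the button and may stand in any of three places.
- key_set: Bystander: folding hex key set, a 16 x 66 x 16 mm bar, lying loose on the bench; origin at the centre of its underside.
- screwdriver: Bystander: screwdriver, 158 mm long, handle 25 mm thick, lying loose on the bench; origin at the centre of its underside.
- cutters: Bystander: small side cutters, 103 x 34 x 12 mm, lying loose on the bench; origin at the centre of its underside.
- dongle: Bystander: memory stick, 16 x 59 x 8 mm, lying loose on the bench; origin at the centre of its underside.
- cells: Bystander: two-cell battery holder, 33 x 94 x 17 mm, lying loose on the bench; origin at the centre of its underside.
- handset: Bystander: slim remote control, 42 x 112 x 14 mm, lying loose on the bench; origin at the centre of its underside.

How it is judged:
By the outcome, as a careful person would: the job done as asked, in the order asked, and still so for the second after the job is handed in, with the robot touching nothing.
It also fails if it takes over 48 s, if anything falls off the work surface, if the arm or the gripper's body presses on something with over 40 N, if the wrist force passes 120 N, or if a joint passes its speed limit or range.

### The arm

A 6-joint arm with a two-finger parallel gripper is mounted at the origin on a cart in front of the work surface, level with it; the furniture and walls round the work are solid. World frame = base frame: x ahead of the robot, y to its left, z up, the work surface at z = 0. Lengths are in mm, angles in rad, forces in N, time in s.
With the tool pointing down it reaches from about 400 to 925 mm from the base axis. Payload 12.5 kg.
Tool frame: the origin (TCP) lies at the centre of the arm's flange, where the gripper is bolted on; the fingertips stand 190 mm ahead of it and the grasp point (between the pads) lies 171 mm ahead of it; z points along the fingers, y is the line along which they close (so a half turn about z gives the same grasp; the last joint's range is limited). The gripper opens to 95 mm and grips with 3 to 60 N. Pads are 20 mm wide; open, the fingers measure 119 mm over their backs; the gripper's body (75 mm by 180 mm) begins 59 mm behind the grasp point.
Start: joints at [1, 0.491, 1.559, -0, 1.092, -0.106], TCP at [280.13, 558.706, 404.761] pointing down, gripper open.
Joint ranges: [-3.1, 3.1], [-0.84, 2.19], [0.05, 2.79], [-1.13, 4.28], [0.06, 2.93], [-2.69, 2.69]. Speed limits (rad/s): [2.22, 2.22, 2.79, 3.14, 3.14, 3.14].

### API

Orientations are given as [roll, pitch, yaw] about the fixed x, y, z axes, in that order (R = Rz(yaw) Ry(pitch) Rx(roll)).
In Python, from cell import env, read_camera, search_frame, cut_out gives the robot as it stands. The module is installed in compiled form; this text tells all that it offers.
- The arm moves only by the tool move_arm, never from a script. Its argument "commands" is a list of rows, each a list of 3 entries, a list of its own where there are three numbers: the shift along the world's x, y, z normalised to -1 to 1, where 1 is 0.03 m, then the turn about the world's z normalised to -1 to 1, where 1 is 0.08 rad, then the opening, from -1 (shut) to 1 (fully open), so that 0 is half open. A call has 1 to 20 rows; each row shifts and turns the commanded pose from where the row before left it; what a row does not reach is not made up. A row lasts 1/12 s, in which the tool goes at most 41.7 mm and 7.16 degrees, less where a joint would pass 70% of its speed; a pose out of reach is approached as far as the arm can. A call with a number of a shift or a turn outside -1 to 1 is refused whole. A call with a gripper value outside its range is refused whole. The fingers move at their own pace and stop on an object; the grip force is fixed at half the most. Time passes only in rows, so rows that do not move let the fingers close. It gives the time, the measured TCP pose, the force, the opening and the grip force at its end, in the units of the state.
- env.state(): the state, without advancing time (a new reading comes with each control period).
- read_camera(name): name is "scene" or "top"; returns a dict with "image" (384x512x3 uint8, red, green, blue), "fx", "fy", "cx", "cy" (pixels), "D" ([k1, k2, p1, p2, k3] as OpenCV has them; the pictures are not rectified), "rvec" (rotation vector, rad) and "tvec" (3), from world to camera coordinates, as OpenCV has them. Camera axes: x right, y down, z forward; pixel columns grow to the right and rows downward; lengths in mm; the calibration is good to about 2 mm. A picture is of the moment at which its call begins. There is no depth.
- env.job_done(): hands the job in; it is judged then, once.
Trained networks look in a picture, given as the dict that the camera call returned (one of the last four; its "shot" number tells which), for a name from the list of things; names that differ only in an ending like _2 or _b are one class to them, and where a whole thing is asked for, a point or a joint stands for the part that bears it (a point fixed in the world has none). Each returns a list of dicts, best first, with "confidence" (0 to 1); they miss things now and then, are a little off and sometimes report something else, mostly with a low value. They report only what shows in the picture. A call takes as long as a camera call.
- search_frame(thing, picture): "at" ([column, row] in pixels, amid what is visible of it).
- cut_out(thing, picture): "region" (384x512 bool, what is visible of it) and "at" ([column, row] in pixels, amid what is visible of it).
The state is a dict: "t": time; "joints": joint angles; "qvel": joint speeds; "tau": joint torques, N m; "eef_pos": TCP position; "tcp_rot": TCP orientation; "ft_force": force on the tool from outside, world axes, zero at the start; "moment": the same for the moment, N m; "opening": opening from 0.0 (shut) to 1.0 (fully open); "grip_force": force on a finger pad.
Only numpy, scipy, OpenCV 4.12 (cv2) and the standard library are available. Lean on these libraries where they do the work, as an engineer would, in place of code of your own. Each camera call takes 0.05 s, during which the arm holds its last target. There are 200 camera calls.

## Working session

There is one attempt and no reset: what is moved stays moved. The work goes in short steps, Python scripts to look and compute and a tool call to move; the robot and the scene stay as the last step left them, time stands still between calls to the robot, and variables do not carry over. Pictures are saved under pics/ and viewed, at most 10 in all, crops included, and the job is handed in when it is done.

Besides the shell and the picture viewer there is one more tool, called after "Request:" as name(argument=value, ...) on one line, values as JSON. move_arm: Moves the arm, as the interface text tells. Its arguments: {"type":"object","properties":{"commands":{"type":"array","items":{"type":"array"}}},"required":["commands"]}

```bash
mkdir -p pics; cat > h.py <<'E'
import numpy as np, cv2
from cell import env, read_camera, search_frame, cut_out
def ray(p,uv,z):
    K=np.array([[p['fx'],0,p['cx']],[0,p['fy'],p['cy']],[0,0,1.]])
    n=cv2.undistortPoints(np.array([[uv]],float),K,np.array(p['D'],float))[0,0]
    R=cv2.Rodrigues(np.array(p['rvec'],float))[0]; t=np.array(p['tvec'],float).ravel()
    c=-R.T@t; d=R.T@np.array([n[0],n[1],1]); return c+d*(z-c[2])/d[2]
E
python3 - <<'E'
from h import *
s=env.state(); print({k:np.round(v,3).tolist() for k,v in s.items()})
for c in ("top","scene"):
    p=read_camera(c); cv2.imwrite(f"pics/{c}0.png",cv2.resize(p['image'],None,fx=1.5,fy=1.5,interpolation=cv2.INTER_CUBIC)[:,:,::-1])
    R=cv2.Rodrigues(np.array(p['rvec'],float))[0];print(c,'cam at',np.round(-R.T@np.array(p['tvec']).ravel()))
    for n in ("wide_top","square_top","small_top"):
        for r in search_frame(n,p)[:3]: print(c,n,np.round(r['at'],1),round(r['confidence'],2),np.round(ray(p,r['at'],79),1))
E
```

```text
{'t': 0.0, 'joints': [1.0, 0.492, 1.559, -0.0, 1.092, -0.106], 'qvel': [0.002, 0.001, 0.001, -0.0, -0.001, 0.002], 'tau': [0.0, -61.265, -25.818, 0.069, 0.048, -0.0], 'eef_pos': [280.119, 558.678, 404.145], 'tcp_rot': [-3.14, -0.0, 2.677], 'ft_force': [-0.206, -0.113, -0.378], 'moment': [0.013, 0.002, 0.008], 'grip_force': 0.0, 'opening': 0.998}
top cam at [ 305.   71. 1361.]
top wide_top [280.8 172.3] 0.46 [649.6 -35.5  79. ]
scene cam at [ -587. -1105.   989.]
```

View pics/top0.png

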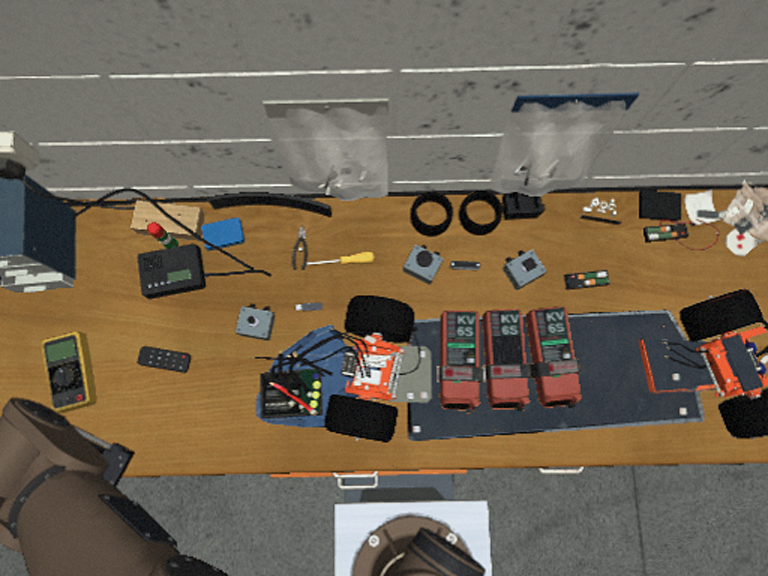

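View pics/scene0.png

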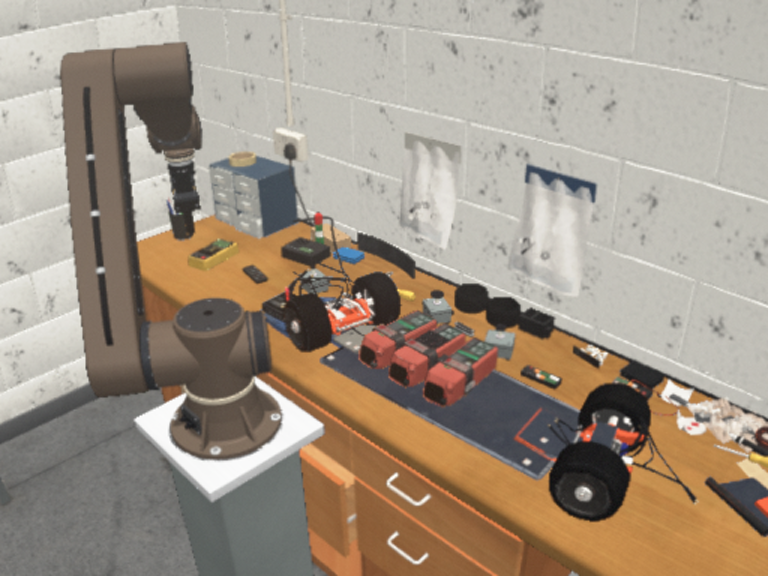

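The top view (1.5x scale) shows three grey boxes, at about (423,262), (524,267) and (255,320). The wide button looks to be on the first, the square on the second and the small round on the third. I'll zoom in on each.

```bash
python3 - <<'E'
from h import *
p=read_camera("top"); im=p['image']; c=[]
for (u,v) in ((282,174),(349,178),(170,213)):
    c.append(cv2.resize(im[v-18:v+18,u-18:u+18],(260,260),interpolation=cv2.INTER_NEAREST))
q=read_camera("scene"); c2=[]
for (u,v) in ((291,203),(333,228),(210,188)):
    c2.append(cv2.resize(q['image'][v-18:v+18,u-18:u+18],(260,260),interpolation=cv2.INTER_NEAREST))
cv2.imwrite("pics/z.png",np.vstack([np.hstack(c),np.hstack(c2)])[:,:,::-1])
for pp,nm in ((p,'top'),(q,'scene')):
  for n in ("wide_top","square_top","small_top","wide_breaker","square_breaker","small_breaker"):
    for r in cut_out(n,pp)[:2]:
        ys,xs=np.nonzero(r['region']); print(nm,n,np.round(r['at'],1),round(r['confidence'],2),len(xs),xs.min(),xs.max(),ys.min(),ys.max())
E
```

```text
top wide_top [281.6 169.9] 0.67 88 277 287 167 177
top square_top [352.  178.4] 0.47 49 349 357 172 179
top wide_breaker [280.4 178.2] 0.68 465 269 294 162 189
top square_breaker [348.7 181.3] 0.94 446 337 363 167 191
top small_breaker [170.9 216.9] 0.8 485 157 182 203 226
scene square_top [290.9 206.7] 0.55 317 282 302 193 215
scene wide_breaker [290.9 204.7] 0.79 309 282 302 193 215
scene square_breaker [333.1 225.3] 0.79 279 324 342 216 239
scene small_breaker [211.2 188.5] 0.63 160 201 218 179 194
scene small_breaker [309.6 220.9] 0.59 42 304 314 215 222
```

View pics/z.png

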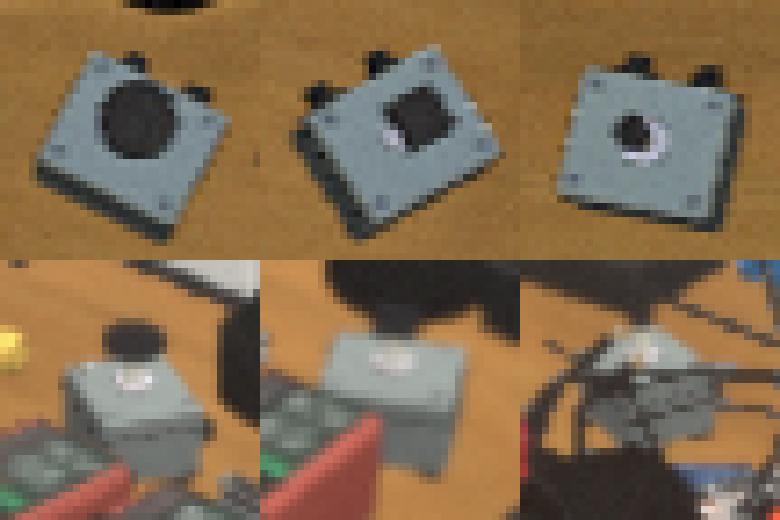

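The crops settle it. The wide button is on the box near (282,172), the square near (352,176) and the small round near (167,213), in native pixels. I'll measure centroids next.

```bash
cat >> h.py <<'E'
def blob(p,u,v,thr=75):
    g=p['image'].max(2); n,l,st,c=cv2.connectedComponentsWithStats((g<thr).astype(np.uint8))
    k=l[int(round(v)),int(round(u))]; 
    if k==0: return None
    # intensity-weighted centroid around the blob
    x,y,w,h,_=st[k]; return c[k],st[k]
E
python3 - <<'E'
from h import *
p=read_camera("top"); q=read_camera("scene")
for n,u,v in (("wide",282,172),("square",352,176),("small",167,213)):
    for thr in (65,80,95):
        b=blob(p,u,v,thr)
        if b: print(n,thr,np.round(b[0],1),b[1],np.round(ray(p,b[0],76),1))
# scene: wide head centre from crop, native px
for n,u,v in (("wide",273+134/7.22-.5,185+340/7.22-36-.5),("square",315+135/7.22-.5,210+318/7.22-36-.5)):
    print(n,np.round((u,v),1),np.round(ray(q,(u,v),76),1))
# heights of tyre tops etc: bench points of a few top-view things
for uv in ((253,200),(275,210),(230,215),(170,240),(200,235),(220,220)): print(uv,np.round(ray(p,uv,100)),np.round(ray(p,uv,0)))
E
```

```text
wide 65 [282.4 172.2] [278 167  10  11  84] [650.6 -40.9  76. ]
wide 80 [282.6 172.1] [278 167  10  11  90] [650.9 -41.4  76. ]
wide 95 [282.5 172.1] [278 167  11  11  95] [650.9 -41.3  76. ]
square 65 [352.5 175.7] [348 172  10   9  49] [ 633.8 -264.    76. ]
square 80 [352.6 175.7] [348 172  10   9  52] [ 633.8 -264.4   76. ]
square 95 [352.5 175.8] [348 172  10   9  57] [ 633.4 -263.9   76. ]
small 65 [167.2 212.8] [165 211   5   5  16] [527.4 325.6  76. ]
small 80 [167.1 212.9] [165 211   5   5  18] [527.2 326.   76. ]
small 95 [167.2 212.8] [165 211   5   5  19] [527.3 325.7  76. ]
wide [291.1 195.6] [653.8 -41.4  76. ]
square [333.2 217.5] [ 636.  -264.3   76. ]
(253, 200) [557.  56. 100.] [577.  55.   0.]
(275, 210) [524. -11. 100.] [542. -18.   0.]
(230, 215) [512. 128. 100.] [528. 132.   0.]
(170, 240) [439. 311. 100.] [450. 330.   0.]
(200, 235) [452. 220. 100.] [464. 232.   0.]
(220, 220) [497. 159. 100.] [512. 166.   0.]
```

Wide is at about (652,-41), square (635,-264) and small (528,326). Next I move over the wide button with the gripper shut and yaw near π, so the body stays clear of the tyres.

Request:
move_arm(commands=[[[0.5,-0.8,0],0.29,-1],[[0.5,-0.8,0],0.29,-1],[[0.5,-0.8,0],0.29,-1],[[0.5,-0.8,0],0.29,-1],[[0.5,-0.8,0],0.29,-1],[[0.5,-0.8,0],0.29,-1],[[0.5,-0.8,0],0.29,-1],[[0.5,-0.8,0],0.29,-1],[[0.5,-0.8,0],0.29,-1],[[0.5,-0.8,0],0.29,-1],[[0.5,-0.8,0],0.29,-1],[[0.5,-0.8,0],0.29,-1],[[0.5,-0.8,0],0.29,-1],[[0.5,-0.8,0],0.29,-1],[[0.5,-0.8,0],0.29,-1],[[0.5,-0.8,0],0.29,-1],[[0.5,-0.8,0],0.29,-1],[[0.5,-0.8,0],0.29,-1],[[0.5,-0.8,0],0.29,-1],[[0.5,-0.8,0],0.29,-1]])

```text
t: 2.87
eef_pos: [580.7, 77.4, 404.9]
tcp_rot: [3.141, 0.0, -3.141]
ft_force: [0.8, 0.5, -0.8]
opening: 0.006
grip_force: 0.0
```

Request:
move_arm(commands=[[[0.48,-0.8,0],0,-1],[[0.48,-0.8,0],0,-1],[[0.48,-0.8,0],0,-1],[[0.48,-0.8,0],0,-1],[[0.48,-0.8,0],0,-1],[[0,0,-0.9],0,-1],[[0,0,-0.9],0,-1],[[0,0,-0.9],0,-1],[[0,0,-0.7],0,-1],[[0,0,-0.4],0,-1],[[0,0,0],0,-1],[[0,0,0],0,-1]])

```text
t: 3.87
eef_pos: [652.4, -41.3, 291.0]
tcp_rot: [3.141, -0.0, 3.141]
ft_force: [0.5, -0.1, -0.1]
opening: 0.004
grip_force: 0.0
```

```bash
python3 - <<'E'
from h import *
s=env.state(); print(np.round(s['eef_pos'],1),np.round(s['ft_force'],2))
p=read_camera("top"); q=read_camera("scene")
a=cv2.resize(p['image'][115:215,232:332],(390,390),interpolation=cv2.INTER_CUBIC); b=cv2.resize(q['image'][145:245,241:341],(390,390),interpolation=cv2.INTER_CUBIC)
cv2.imwrite("pics/w1.png",np.hstack([a,b])[:,:,::-1])
E
```

```text
[652.4 -41.3 291. ] [ 0.52 -0.07 -0.08]
```

View pics/w1.png

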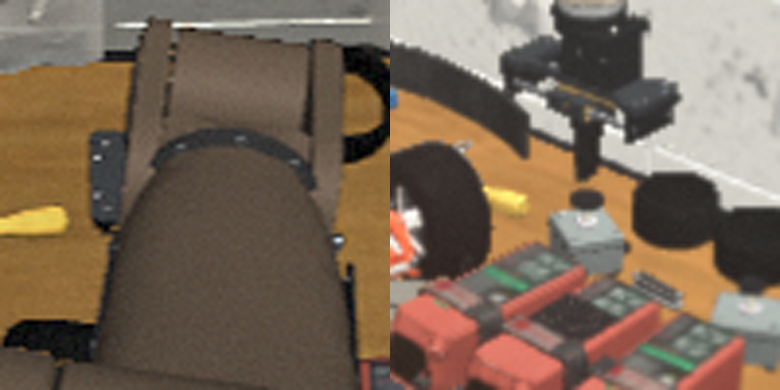

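The scene half (right) shows the fingertip at about (586,175), directly above the wide button at (587,198). I'll descend gently.

Request:
move_arm(commands=[[[0,0,-0.3],0,-1],[[0,0,-0.1],0,-1],[[0,0,-0.1],0,-1],[[0,0,-0.05],0,-1],[[0,0,-0.05],0,-1],[[0,0,-0.05],0,-1],[[0,0,-0.05],0,-1],[[0,0,-0.05],0,-1],[[0,0,-0.05],0,-1],[[0,0,-0.05],0,-1],[[0,0,-0.05],0,-1],[[0,0,0],0,-1]])

```text
t: 4.97
eef_pos: [652.2, -41.3, 263.6]
tcp_rot: [3.142, 0.0, 3.141]
ft_force: [0.3, 0.0, 2.7]
opening: 0.007
grip_force: 1.2
```

Request:
move_arm(commands=[[[0,0,-0.05],0,-1],[[0,0,-0.05],0,-1],[[0,0,-0.05],0,-1],[[0,0,-0.03],0,-1],[[0,0,-0.03],0,-1],[[0,0,0],0,-1],[[0,0,0],0,-1]])

```text
t: 5.55
eef_pos: [652.2, -41.3, 257.6]
tcp_rot: [3.142, 0.0, 3.141]
ft_force: [-0.5, 0.2, 3.8]
opening: 0.002
grip_force: 1.8
```

Request:
move_arm(commands=[[[0,0,-0.04],0,-1],[[0,0,-0.04],0,-1],[[0,0,0],0,-1],[[0,0,0],0,-1]])

```text
t: 5.88
eef_pos: [652.2, -41.3, 255.5]
tcp_rot: [3.142, 0.0, 3.141]
ft_force: [-1.1, 0.3, 8.2]
opening: 0.004
grip_force: 3.8
```

The force rose 4.4 N over the last 2.1 mm, which matches the head spring against the stop, so the wide button is home. I'll lift off and go over the square one.

Request:
move_arm(commands=[[[0,0,0.1],0,-1],[[0,0,0.4],0,-1],[[0,0,1],0,-1],[[0,0,1],0,-1],[[-0.07,-0.93,0],0,-1],[[-0.07,-0.93,0],0,-1],[[-0.07,-0.93,0],0,-1],[[-0.07,-0.93,0],0,-1],[[-0.07,-0.93,0],0,-1],[[-0.07,-0.93,0],0,-1],[[-0.07,-0.93,0],0,-1],[[-0.07,-0.93,0],0,-1],[[0,0,0],0,-1],[[0,0,-0.7],0,-1],[[0,0,-0.5],0,-1],[[0,0,-0.2],0,-1],[[0,0,0],0,-1],[[0,0,0],0,-1]])

```text
t: 7.38
eef_pos: [635.5, -264.2, 288.6]
tcp_rot: [3.141, -0.0, 3.141]
ft_force: [0.2, -0.4, 0.2]
opening: 0.003
grip_force: 0.0
```

```bash
python3 - <<'E'
from h import *
s=env.state(); print(np.round(s['eef_pos'],1),np.round(s['ft_force'],2))
p=read_camera("top"); q=read_camera("scene")
a=cv2.resize(q['image'][180:240,265:325],(390,390),interpolation=cv2.INTER_CUBIC); b=cv2.resize(q['image'][180:240,305:365],(390,390),interpolation=cv2.INTER_CUBIC)
cv2.imwrite("pics/s1.png",np.hstack([a,b])[:,:,::-1])
E
```

```text
[ 635.5 -264.2  288.6] [ 0.21 -0.4   0.18]
```

View pics/s1.png

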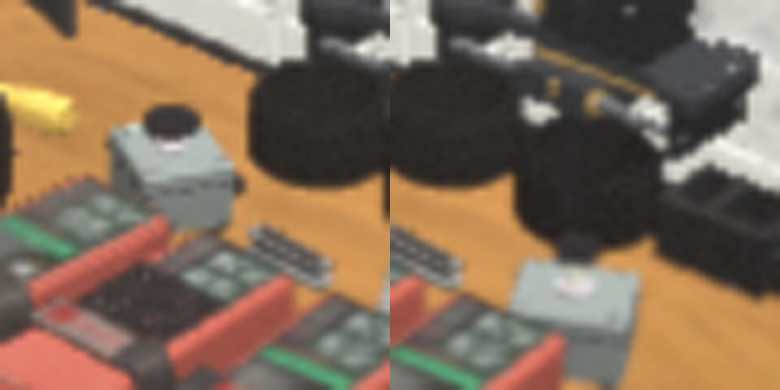

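The wide button at (172,120) in the left crop has sunk close to its box. The square at (578,250) in the right crop has the gripper above it. Now the square press.

Request:
move_arm(commands=[[[0,0,-0.3],0,-1],[[0,0,-0.15],0,-1],[[0,0,-0.05],0,-1],[[0,0,-0.05],0,-1],[[0,0,-0.05],0,-1],[[0,0,-0.05],0,-1],[[0,0,-0.05],0,-1],[[0,0,-0.05],0,-1],[[0,0,-0.05],0,-1],[[0,0,-0.05],0,-1],[[0,0,0],0,-1],[[0,0,0],0,-1]])

```text
t: 8.48
eef_pos: [635.4, -264.5, 262.6]
tcp_rot: [3.142, 0.0, 3.141]
ft_force: [-0.6, -0.1, 2.1]
opening: 0.005
grip_force: 1.1
```

Request:
move_arm(commands=[[[0,0,-0.05],0,-1],[[0,0,-0.05],0,-1],[[0,0,-0.05],0,-1],[[0,0,-0.05],0,-1],[[0,0,0],0,-1],[[0,0,0],0,-1]])

```text
t: 8.98
eef_pos: [635.4, -264.5, 256.7]
tcp_rot: [-3.142, 0.0, 3.141]
ft_force: [-1.8, 0.9, 5.5]
opening: 0.003
grip_force: 2.6
```

Request:
move_arm(commands=[[[0,0,-0.04],0,-1],[[0,0,0],0,-1],[[0,0,0],0,-1]])

```text
t: 9.23
eef_pos: [635.4, -264.5, 255.7]
tcp_rot: [-3.141, 0.0, 3.141]
ft_force: [-0.7, 1.0, 7.3]
opening: 0.007
grip_force: 3.5
```

The square is home too, with the same spring rise. Next is the long move to the small button, with the tip held above 200 mm.

Request:
move_arm(commands=[[[0,0,0.1],0,-1],[[0,0,0.4],0,-1],[[0,0,1],0,-1],[[0,0,1],0,-1],[[0,0,1],0,-1],[[0,0,1],0,-1],[[-0.155,0.856,0],0,-1],[[-0.155,0.856,0],0,-1],[[-0.155,0.856,0],0,-1],[[-0.155,0.856,0],0,-1],[[-0.155,0.856,0],0,-1],[[-0.155,0.856,0],0,-1],[[-0.155,0.856,0],0,-1],[[-0.155,0.856,0],0,-1],[[-0.155,0.856,0],0,-1],[[-0.155,0.856,0],0,-1],[[-0.155,0.856,0],0,-1],[[-0.155,0.856,0],0,-1],[[-0.155,0.856,0],0,-1],[[-0.155,0.856,0],0,-1]])

```text
t: 10.9
eef_pos: [569.7, 96.2, 390.9]
tcp_rot: [3.142, 0.0, 3.141]
ft_force: [0.7, -0.3, 0.3]
opening: 0.003
grip_force: 0.0
```

Request:
move_arm(commands=[[[-0.155,0.856,0],0,-1],[[-0.155,0.856,0],0,-1],[[-0.155,0.856,0],0,-1],[[-0.155,0.856,0],0,-1],[[-0.155,0.856,0],0,-1],[[-0.155,0.856,0],0,-1],[[-0.155,0.856,0],0,-1],[[-0.155,0.856,0],0,-1],[[-0.155,0.856,0],0,-1],[[0,0,0],0,-1],[[0,0,-0.9],0,-1],[[0,0,-0.9],0,-1],[[0,0,-0.9],0,-1],[[0,0,-0.4],0,-1],[[0,0,0],0,-1],[[0,0,0],0,-1]])

```text
t: 12.23
eef_pos: [528.8, 326.0, 297.9]
tcp_rot: [-3.142, -0.0, 3.141]
ft_force: [0.1, -0.2, -0.3]
opening: 0.005
grip_force: 0.0
```

```bash
python3 - <<'E'
from h import *
s=env.state(); print(np.round(s['eef_pos'],1),np.round(s['ft_force'],2))
p=read_camera("top"); q=read_camera("scene")
a=cv2.resize(p['image'][150:230,260:380],(390,260),interpolation=cv2.INTER_CUBIC); b=cv2.resize(q['image'][140:220,150:270],(390,260),interpolation=cv2.INTER_CUBIC)
cv2.imwrite("pics/m1.png",np.hstack([a,b])[:,:,::-1])
E
```

```text
[528.8 326.  297.9] [ 0.15 -0.23 -0.33]
```

View pics/m1.png

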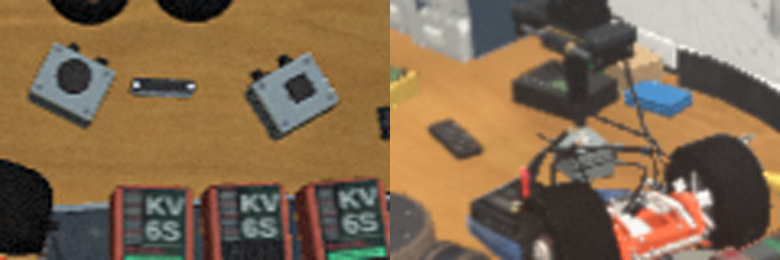

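The left crop shows the wide and square heads both seated and their boxes in place. The right crop shows the tip above the small box at about (585,150), with the gripper body clear. Pressing the small one.

Request:
move_arm(commands=[[[0,0,-0.5],0,-1],[[0,0,-0.25],0,-1],[[0,0,-0.05],0,-1],[[0,0,-0.05],0,-1],[[0,0,-0.05],0,-1],[[0,0,-0.05],0,-1],[[0,0,-0.05],0,-1],[[0,0,-0.05],0,-1],[[0,0,-0.05],0,-1],[[0,0,-0.05],0,-1],[[0,0,0],0,-1],[[0,0,0],0,-1]])

```text
t: 13.33
eef_pos: [528.5, 326.2, 262.9]
tcp_rot: [3.141, 0.0, 3.141]
ft_force: [0.8, 0.9, 2.5]
opening: 0.004
grip_force: 1.1
```

Request:
move_arm(commands=[[[0,0,-0.05],0,-1],[[0,0,-0.05],0,-1],[[0,0,-0.05],0,-1],[[0,0,-0.05],0,-1],[[0,0,0],0,-1],[[0,0,0],0,-1]])

```text
t: 13.83
eef_pos: [528.5, 326.2, 257.0]
tcp_rot: [3.141, 0.0, 3.141]
ft_force: [1.1, 1.1, 3.2]
opening: 0.007
grip_force: 2.3
```

Request:
move_arm(commands=[[[0,0,-0.05],0,-1],[[0,0,-0.03],0,-1],[[0,0,0],0,-1],[[0,0,0],0,-1]])

```text
t: 14.17
eef_pos: [528.5, 326.2, 255.0]
tcp_rot: [3.141, 0.001, 3.141]
ft_force: [0.6, 0.7, 8.2]
opening: 0.004
grip_force: 4.2
```

Home at 8.2 N. I'll lift and back off toward the left so the cameras can see all three.

Request:
move_arm(commands=[[[0,0,0.1],0,-1],[[0,0,0.4],0,-1],[[0,0,1],0,-1],[[0,0,1],0,-1],[[0,0,1],0,-1],[[0,0,1],0,-1],[[-0.8,0.6,0],0,-1],[[-0.8,0.6,0],0,-1],[[-0.8,0.6,0],0,-1],[[-0.8,0.6,0],0,-1],[[-0.8,0.6,0],0,-1],[[-0.8,0.6,0],0,-1],[[-0.8,0.6,0],0,-1],[[-0.8,0.6,0],0,-1],[[-0.4,0.6,0],0,-1],[[0,0.6,0],0,-1],[[0,0.6,0],0,-1],[[0,0,0],0,-1]])

```text
t: 15.67
eef_pos: [323.6, 526.1, 389.5]
tcp_rot: [-3.142, -0.0, -3.141]
ft_force: [-0.1, 0.5, 0.1]
opening: 0.006
grip_force: 0.0
```

```bash
python3 - <<'E'
from h import *
p=read_camera("top"); q=read_camera("scene"); c=[];d=[]
for (u,v) in ((282,174),(349,178),(170,213)):
    c.append(cv2.resize(p['image'][v-18:v+18,u-18:u+18],(260,260),interpolation=cv2.INTER_NEAREST))
for (u,v) in ((291,203),(333,228),(210,188)):
    d.append(cv2.resize(q['image'][v-18:v+18,u-18:u+18],(260,260),interpolation=cv2.INTER_NEAREST))
cv2.imwrite("pics/end.png",np.vstack([np.hstack(c),np.hstack(d)])[:,:,::-1])
E
```

```text
(no output)
```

View pics/end.png

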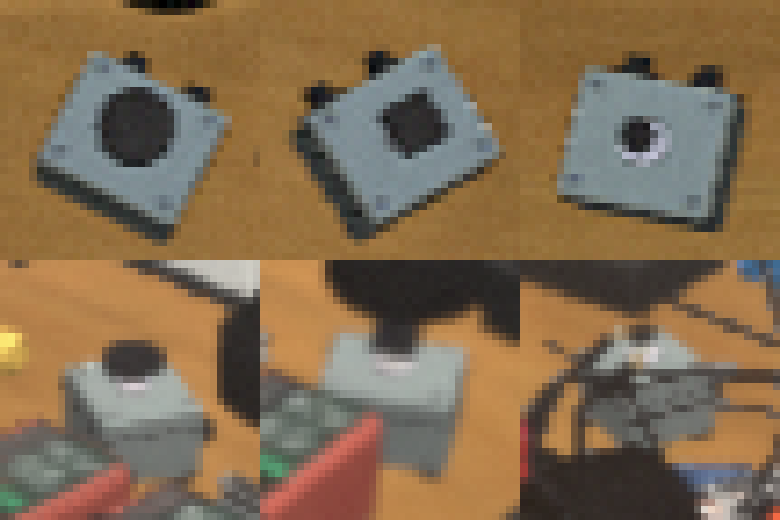

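All three heads sit visibly lower over their collars: wide at (137,127), square at (413,125) and small at (638,135) in the top row. The boxes have not moved. Handing in.

```bash
python3 -c "
from cell import env
print(env.job_done())"
```

```text
the job is handed in; nothing more can be done
None
```

I pressed the wide round, square and small round buttons home in that order, each to about 7–8 N against its stop; the final pictures show all three down and their boxes unmoved, and the job is handed in, though no verdict came back.

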